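Switch the bottle roller to off and stand the blended bottle on the balance

ROBOT

A 6-joint arm with a two-finger parallel gripper is mounted at the origin on the work surface. World frame = base frame: x ahead of the robot, y to its left, z up, the work surface at z = 0. Lengths are in m, angles in rad, forces in N, time in s.
With the tool pointing down it reaches from about 0.275 to 0.725 m from the base axis. Payload 5.6 kg.
Tool frame: the origin (TCP) lies on the centre line of the jaws, within the pads' length; the fingertips stand 25 mm ahead of it and the grasp point (between the pads) lies 6 mm ahead of it (r.nose_length is the distance from the TCP to the fingertips, in m); z points along the fingers, y is the line along which they close (so a half turn about z gives the same grasp; the last joint's range is limited). The gripper opens to 85 mm and grips with 20 to 120 N. Pads are 22 mm wide; open, the fingers measure 114 mm over their backs; the gripper's body (76 mm by 85 mm) begins 54 mm behind the grasp point. The pads swing forward as they close: fully open they stand 13 mm farther back than shut.
Start: joints at [1.631, 0.255, 0.108, 0, -1.424, -0.285], TCP at [0.123, 0.536, 0.256] pointing down, gripper open.
Joint ranges: [-2.95, 2.95], [-1.21, 1.97], [-1.09, 1.5], [-2.87, 1.71], [-2.94, -0.07], [-3.05, 3.05]. Speed limits (rad/s): [2.57, 2.57, 3.14, 3.14, 3.14, 3.14].

INTERFACE

Orientations are given as a unit quaternion [w, x, y, z].
In Python, from cell import readout, viewer, r gives the robot as it stands.
- The arm moves only by the tool servo_tool, never from a script. Its argument "targets" is a list of rows, each an object with "offset": the shift along the tool's x, y, z in mm, a list of three; "rot": the turn, a rotation vector about the tool's x, y, z in degrees, a list of three; "gripper": the finger opening in mm, from 0 to 85.4. A call has 1 to 20 rows; each row is the pose to reach, as a shift and turn from the pose commanded when the call began, along the tool's axes at that moment; what a row does not reach only later rows make up. A row lasts 1/8 s, in which the tool goes at most 62.5 mm and 10.7 degrees, less where a joint would pass 70% of its speed; a pose out of reach is approached as far as the arm can. A call with a gripper value outside its range is refused whole. The fingers move at their own pace and stop on an object; "force" is the grip in N (left out, the last holds). Time passes only in rows, so rows that repeat a pose let the fingers close. It gives the time, the measured TCP pose, the force, the opening and the grip force at its end, in the units of the state.
- readout.sense(): the state, without advancing time (a new reading comes with each control period).
- viewer.get_image(name): name is "side" or "top"; returns a dict with "frame" (420x560x3 uint8, red, green, blue), "fovy" (degrees; the focal length in pixels is half the picture's height over the tangent of half this angle, whatever the lens; pixels are square), "cx", "cy" (the principal point, pixels), "rvec" (rotation vector, rad) and "tvec" (3), from world to camera coordinates, as OpenCV has them. Camera axes: x right, y down, z forward; pixel columns grow to the right and rows downward; lengths in m; the calibration is good to about 2 mm. A picture is of the moment at which its call begins. There is no depth.
- r.finish_job(): hands the job in; it is judged then, once.
The state is a dict: "clock": time; "q": joint angles; "qd": joint speeds; "tau": joint torques, N m; "tcp_pos": TCP position; "ee_rot": TCP orientation; "contact_force": force on the tool from outside, world axes, zero at the start; "moment": the same for the moment, N m; "gripper_width": opening from 0.0 (shut) to 1.0 (fully open); "gripper_force": force on a finger pad.
Only numpy, scipy, OpenCV 4.12 (cv2) and the standard library are available. Lean on these libraries where they do the work, as an engineer would, in place of code of your own. Each camera call takes 0.05 s, during which the arm holds its last target. There are 200 camera calls.

TASK

The blending run has timed out. Set the bottle roller's direction switch to its centre off position, without throwing it through to the other side, and only then take the bottle off the rollers. Stand that bottle upright on the balance, wholly on the pan, setting it down gently and never letting it drop; leave the other bottles and loose things where they are.

Things in the scene. Friction and masses are not known exactly. Their poses are not given: they have to be found in the camera images.
- selector (a joint): lean in rad of the bottle roller's forward-off-reverse switch: 0 = upright = off (narrow centre detent), +0.38 = thrown to the mixer's -y side (its start), -0.38 = thrown to its +y side. Let go within 0.17 rad of upright it snaps to off, otherwise it snaps out to the nearer side. It takes about 3 N at the handle to leave any of the three
- selector_grip (a point): on the axis of the switch's handle, 65 mm from its hinge: black, 51 mm long, 15 mm thick below and 21 mm near the top, which is 22 mm beyond this point; it stands on the flat top of the drive housing. x axis = hinge axis, level, along the rollers; z axis up along the handle. The hinge is 128 mm above the bench, so at off this point is 193 mm up, straight over the hinge
- mixer: bottle roller, white bench machine 350 x 170 mm, fixed; origin at bench height, x along its two rubber rollers, away from the drive housing. That housing, 110 x 150 mm and 125 mm high, is centred at x = -135 mm; the switch's hinge is over its centre. Rollers 30 mm thick at y = -26 and 26 mm, x = -43 to 132 mm, tops 65 mm above the bench; bearing blocks at their ends 68 mm high
- bottle: the bottle on the rollers, cap towards the drive housing: amber glass, black screw cap, 178 mm long, about 0.42 kg. Point on its axis 62 mm from the foot, near the centre of mass; x axis from foot to cap. Body 64 mm thick up to 115 mm from the foot, then shoulder, then neck 25 mm thick at 140 to 150 mm. Its axis is 89 mm above the bench on the rollers, 32 mm if it lies on the bench
- bottle_cap (a point): centre of that bottle's cap, 164 mm from the foot (102 mm beyond the body point); cap 30 mm thick, 28 mm long. On the rollers it lies between two steel prongs of the neck guide, 6 mm from it either side and 106 mm high, against the drive housing, so fingers cannot take it there; the body can be taken from above and the bottle lifts straight up. It rolls little on the bench
- balance: the bench balance, white, 225 x 180 mm, fixed; origin at its underside. A square steel pan on top, display at the side towards the robot
- pan (a point): centre of the top of the balance pan, 150 x 150 mm, level, 80 mm above the bench, sides parallel to the balance's x and y axes. Between the balance and the bottle roller the bench is clear, about 200 mm wide, 0.40 to 0.68 m ahead of the robot base
- spare_bottle: bystander: a like amber bottle, standing upright beyond the clear space, 64 x 178 mm, origin at its foot
- tin_bottle: bystander: aluminium bottle standing, 68 x 165 mm, origin at its foot
- beaker: bystander: glass beaker standing, 72 x 90 mm, origin at its foot
- base_jar: bystander: squat amber jar with white lid, 72 x 75 mm, standing on the far left side of the roller, origin at its foot
- spatula: bystander: thin steel laboratory spatula lying on the bench behind the balance, 190 mm long, 6 mm thick, origin under its middle

How it is judged:
On the way, in this order (a step that is already met when the one before it is completed fails the run):
1. the direction switch rests in its centre off position, with the bottle still on the rollers (value of joint selector between -0.08 and 0.08 rad and distance between bottle and mixer below 0.13 m), for 0.3 s.
2. the bottle has been taken off the rollers (distance between bottle and mixer above 0.17 m), for 0.1 s.
At the end, for the whole second after the job is handed in: the direction switch is at off (upright within 0.08 rad), and the bottle stands upright (within 0.08 rad) on its foot on the balance pan, its axis within 45 mm of the pan's centre along both sides of the pan, so that the whole foot is on it, released and at rest (value of joint selector between -0.08 and 0.08 rad and angle between bottle's own x axis and vertical below 0.08 rad and x of bottle in the frame of pan between -0.045 and 0.045 m and y of bottle in the frame of pan between -0.045 and 0.045 m and z of bottle in the frame of pan between 0.056 and 0.068 m and linear speed of bottle below 0.03 m/s); the robot touches nothing.
It fails at once if the switch is thrown through to the other side (value of joint selector below -0.25 rad).
It fails at once if the bottle is banged on the balance (contact force between bottle and balance above 60 N).
It fails at once if the bottle is let drop (free of the fingers and moving faster than a fall of about 10 mm gives) (contact force between bottle and the fingers below 0.2 N and linear speed of bottle above 0.42 m/s).
It fails at once if a bystander is moved more than 30 mm (distance of any of spare_bottle, tin_bottle, beaker, base_jar, spatula from where it was at the start of the episode above 0.03 m).
It also fails if it takes over 69 s, if anything falls off the work surface, if the arm or the gripper's body presses on something with over 40 N, if the wrist force passes 120 N, or if a joint passes its speed limit or range.

## Working session

There is one attempt and no reset: what is moved stays moved. The work goes in short steps, Python scripts to look and compute and a tool call to move; the robot and the scene stay as the last step left them, time stands still between calls to the robot, and variables do not carry over. Pictures are saved under pics/ and viewed, at most 10 in all, crops included, and the job is handed in when it is done.

Besides the shell and the picture viewer there is one more tool, called after "Emit:" in YAML: its name, and indented under it one key for each argument. servo_tool: Moves the arm, as the interface text tells. Its arguments: {"type":"object","properties":{"targets":{"type":"array","items":{"type":"object","properties":{"offset":{"type":"array","items":{"type":"number"}},"rot":{"type":"array","items":{"type":"number"}},"gripper":{"type":"number"}}}},"force":{"type":"number"}},"required":["targets"]}

```bash
mkdir -p pics
cat > h.py <<'E'
import numpy as np,cv2
from cell import readout,viewer,r
def grab(n,save=None):
    d=viewer.get_image(n)
    if save: cv2.imwrite('pics/'+save,d['frame'][:,:,::-1])
    return d
def cam(d):
    h=d['frame'].shape[0]; f=h/2/np.tan(np.radians(d['fovy'])/2)
    K=np.array([[f,0,d['cx']],[0,f,d['cy']],[0,0,1.]])
    R=cv2.Rodrigues(np.array(d['rvec'],float))[0]; t=np.array(d['tvec'],float).ravel()
    return K,R,t
def ray(d,u,v):
    K,R,t=cam(d); return -R.T@t, R.T@np.linalg.inv(K)@np.array([u,v,1.])
def onz(d,u,v,z):
    o,w=ray(d,u,v); return o+w*(z-o[2])/w[2]
def proj(d,p):
    K,R,t=cam(d); q=K@(R@np.array(p)+t); return q[:2]/q[2]
def tri(d1,p1,d2,p2):
    P=[cam(d)[0]@np.c_[cam(d)[1],cam(d)[2]] for d in(d1,d2)]
    X=cv2.triangulatePoints(P[0],P[1],np.array(p1,float),np.array(p2,float)).ravel(); return X[:3]/X[3]
E
python3 - <<'E'
from h import *
for n in('top','side'):
    d=grab(n,n+'0.png'); print(n,d['fovy'],d['cx'],d['cy'],ray(d,280,210))
    
s=readout.sense();print(s)
E
```

```text
top 46.712085325096105 284.9035624336495 206.83795961989992 (array([ 0.45962866, -0.01243567,  1.51242463]), array([ 0.0838248 ,  0.00786213, -0.99652172]))
side 43.55484290552049 282.1922496935501 214.62474117661708 (array([0.24894912, 1.07538818, 1.28571879]), array([ 0.21849131, -0.68706188, -0.69303847]))
{'clock': 0.1, 'q': array([ 1.63062544e+00,  2.55688059e-01,  1.07114128e-01, -4.09099346e-04,
       -1.42388292e+00, -2.84596624e-01]), 'qd': array([-2.27621146e-05, -1.82563356e-03,  3.15187419e-03,  1.44784299e-03,
       -1.87640459e-03,  4.53363110e-04]), 'tau': array([-3.28406742e-03, -3.87603307e+01,  2.38472146e+01,  5.37789837e+00,
       -3.85116844e-03, -4.57527051e-06]), 'tcp_pos': array([0.12244615, 0.53578631, 0.25548022]), 'ee_rot': array([ 8.52649698e-04,  9.93687850e-01, -1.12177212e-01, -5.70526502e-05]), 'contact_force': array([ 0.06140162, -0.04543038, -0.67953068]), 'moment': array([-0.04827466, -0.00678066,  0.03548411]), 'gripper_force': 0.0, 'gripper_width': 1.0000163731390264}
```

View pics/top0.png

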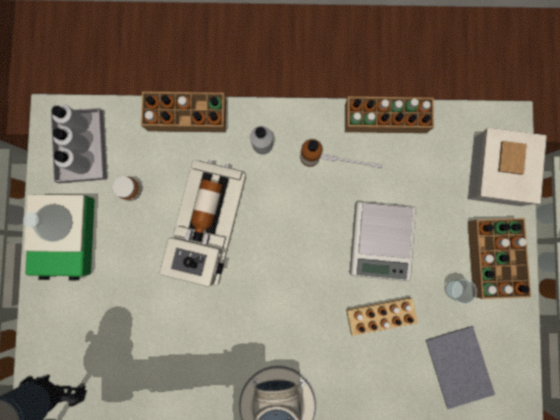

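View pics/side0.png

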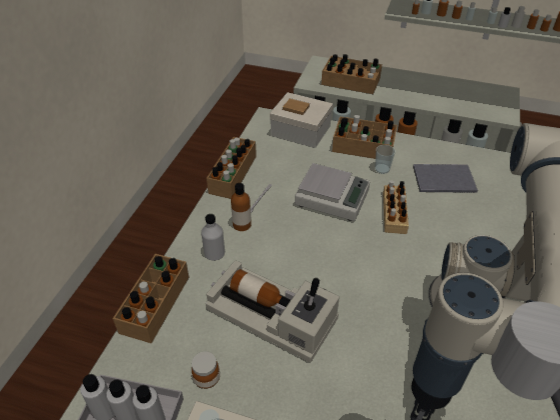

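The top view shows the mixer at around (203,222) with its drive housing towards the robot, at (192,260). The bottle is at (207,205), the pan at (386,230), the spare bottle at (312,150) and the tin at (261,138). In the side view the switch is at (312,293) and the bottle at (258,288).

Run:
```python
from h import *
a=cv2.imread('pics/top0.png')[150:295,150:260]; b=cv2.imread('pics/side0.png')[255:360,200:345]
A=cv2.resize(a,None,fx=4,fy=4,interpolation=2);B=cv2.resize(b,None,fx=3.,fy=3.,interpolation=2)
c=cv2.imread('pics/top0.png')[190:290,340:430]
C=np.zeros((600,800,3),np.uint8);C[:580,:290+150]=A[:, :440];
C[:262,440:795]=cv2.resize(b,(355,262),interpolation=2);C[270:590,450:738]=cv2.resize(c,(288,320),interpolation=2)
cv2.imwrite('pics/crop0.png',C)
```

```text
(no output)
```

View pics/crop0.png

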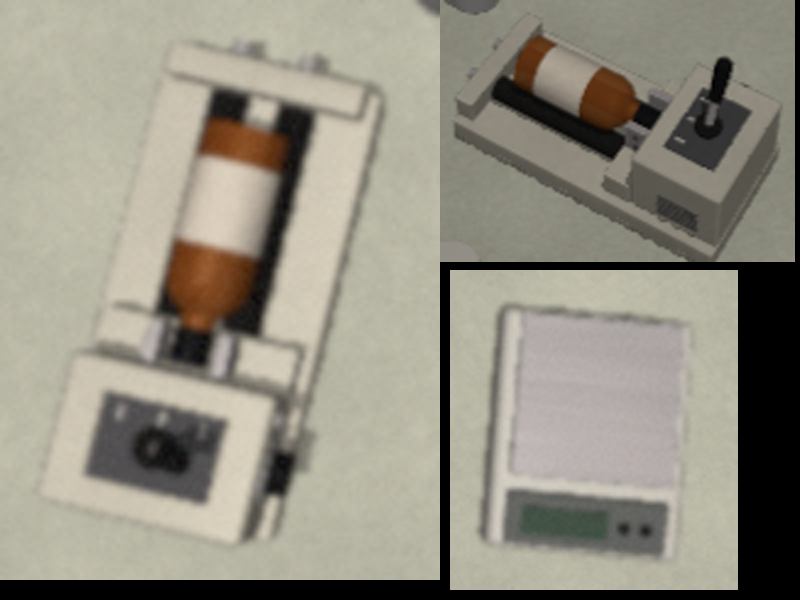

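The crop shows the housing top corners, the bottle's axis running from (212,180) to (199,232) in the top image, and the pan corners.

Run:
```python
from h import *
T=grab('top');S=grab('side')
g=lambda q,z:np.array([onz(T,*p,z) for p in q])
H=g([(171.25,238),(219.5,248),(210,285.75),(160.5,273)],.125); hc=H.mean(0)
print('housing',H[:,:2].round(3).tolist(),hc)
P=g([((x-450)/3.2+340,(y-270)/3.2+190) for x,y in[(520,315),(690,325),(680,485),(512,475)]],.08)
print('pan',P[:,:2].round(3).tolist(),P.mean(0))
f=T['frame'];hsv=cv2.cvtColor(f,cv2.COLOR_RGB2HSV)
m=cv2.inRange(hsv,(3,110,60),(20,255,255));m[:, :180]=0;m[:175]=0;m[238:]=0;m[:,235:]=0
ys,xs=np.nonzero(m);p=np.array([onz(T,x,y,.089)[:2] for x,y in zip(xs,ys)])
rect=cv2.minAreaRect((p*1000).astype(np.float32));print('bottle amber rect',rect, len(xs))
# axis via mean of rows incl. label
u=np.linalg.svd(p-p.mean(0))[2][0];print(u,np.degrees(np.arctan2(u[1],u[0])))
e=(H[0]+H[1]-H[2]-H[3])[:2];print('mixer x yaw',np.degrees(np.arctan2(e[1],e[0])))
e=(H[0]+H[3]-H[1]-H[2])[:2];print('mixer y yaw',np.degrees(np.arctan2(e[1],e[0])))
e=(P[0]+P[1]-P[2]-P[3])[:2];print('pan yaw',np.degrees(np.arctan2(e[1],e[0])))
# handle tip: top (184/4..) and side (720,62)
t=((178/4)+150,(458/4)+150); s=((722-440)/355*145+200, 62/262*105+255)
X=tri(T,t,S,s);print('handle tip',X)
print('hinge side', tri(T,(152/4+150,450/4+150),S,((708-440)/355*145+200,128/262*105+255)))
for n,q,z in(('spare',(312,143),.178),('tin',(261,131),.165)): print(n,onz(T,*q,z))
```

```text
housing [[0.492, 0.307], [0.465, 0.169], [0.359, 0.193], [0.393, 0.334]] [0.42724884 0.25046083 0.125     ]
pan [[0.601, -0.243], [0.594, -0.401], [0.447, -0.39], [0.454, -0.236]] [ 0.52408579 -0.3174227   0.08      ]
bottle amber rect ((587.2562255859375, 219.27734375), (60.22975540161133, 156.1664276123047), 77.11042022705078) 538
[-0.9747282   0.22339411] 167.09153600353469
mixer x yaw -13.88658693583132
mixer y yaw 77.84238892975453
pan yaw -3.486760131186516
handle tip [0.42118181 0.22435603 0.20322422]
hinge side [0.42431851 0.25654689 0.12776796]
spare [ 0.76068418 -0.08829177  0.178     ]
tin [0.79585415 0.0552032  0.165     ]
```

Emit:
servo_tool:
  targets:
    - {"offset": [60,35,-15],"gripper": 85}
    - {"offset": [110,64,-20],"gripper": 85}
    - {"offset": [160,93,-20],"gripper": 85}
    - {"offset": [210,122,-20],"gripper": 85}
    - {"offset": [260,151,-20],"gripper": 85}
    - {"offset": [310,180,-20],"gripper": 85}
    - {"offset": [340,198,-20],"gripper": 85}
    - {"offset": [359,209,-20],"gripper": 85}
    - {"offset": [359,209,-20],"gripper": 85}
    - {"offset": [359,209,-20],"gripper": 85}
  force: 20

```text
$.targets[0]: bad value
```

Run:
```python
from h import *
S=grab('side');T=grab('top')
C=np.zeros((480,800,3),np.uint8)
C[:,:400]=cv2.resize(S['frame'][215:335,250:350],(400,480),interpolation=2)[:,:,::-1]
C[:,400:]=cv2.resize(T['frame'][190:310,140:240],(400,480),interpolation=2)[:,:,::-1]
cv2.imwrite('pics/c1.png',C)
s=readout.sense();print(s['tcp_pos'],s['ee_rot'],s['contact_force'],s['clock'])
```

```text
[0.12252802 0.53603751 0.25599303] [ 2.99687087e-04  9.93690143e-01 -1.12159752e-01 -1.62390065e-05] [-0.13909174 -0.55662341  0.27410401] 0.3
```

View pics/c1.png

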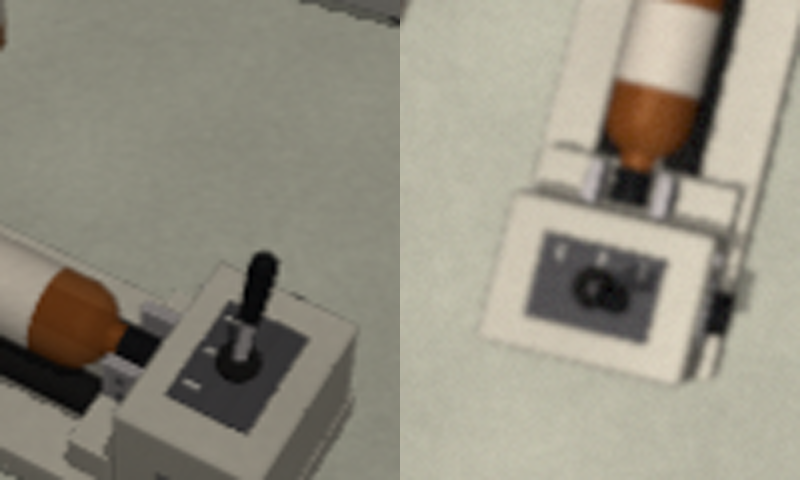

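The move was refused because "rot" was missing, so nothing moved. The picture just confirms the lever's lean: boss at (598,287) and tip at (612,298) in the top crop.

Emit:
servo_tool:
  targets:
    - {"offset": [60,35,-15],"rot": [0,0,0],"gripper": 85}
    - {"offset": [110,64,-20],"rot": [0,0,0],"gripper": 85}
    - {"offset": [160,93,-20],"rot": [0,0,0],"gripper": 85}
    - {"offset": [210,122,-20],"rot": [0,0,0],"gripper": 85}
    - {"offset": [260,151,-20],"rot": [0,0,0],"gripper": 85}
    - {"offset": [310,180,-20],"rot": [0,0,0],"gripper": 85}
    - {"offset": [340,198,-20],"rot": [0,0,0],"gripper": 85}
    - {"offset": [359,209,-20],"rot": [0,0,0],"gripper": 85}
    - {"offset": [359,209,-20],"rot": [0,0,0],"gripper": 85}
    - {"offset": [359,209,-20],"rot": [0,0,0],"gripper": 85}
  force: 20

```text
clock: 1.55
tcp_pos: [0.4256, 0.2526, 0.2762]
ee_rot: [-0.0, 0.994, -0.112, -0.0]
contact_force: [-0.1, 0.3, -0.1]
gripper_width: 0.994
gripper_force: 0.0
```

Run:
```python
from h import *
S=grab('side')
cv2.imwrite('pics/c2.png',cv2.resize(S['frame'][195:345,220:380],(640,600),interpolation=2)[:,:,::-1])
s=readout.sense();print(s['tcp_pos'],s['ee_rot'],s['contact_force'],s['clock'])
```

```text
[0.42551601 0.25284601 0.27626998] [-5.88986047e-05  9.93724885e-01 -1.11851889e-01 -6.81417197e-05] [-0.2114331   0.39348158  0.30134963] 1.6
```

View pics/c2.png

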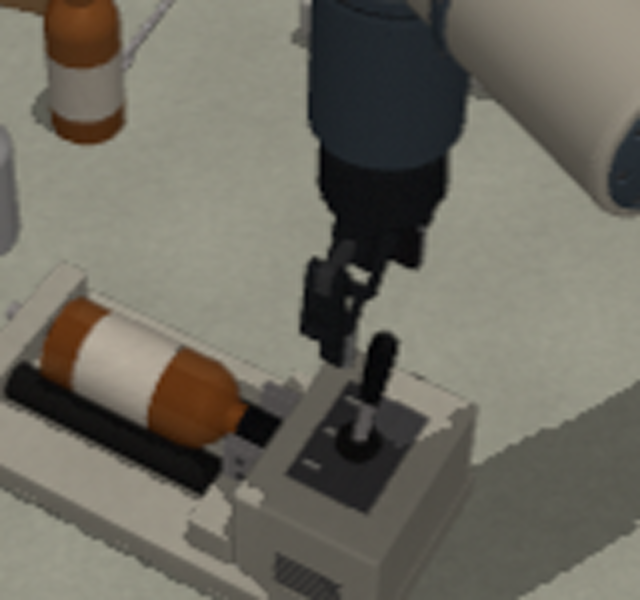

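Emit:
servo_tool:
  targets:
    - {"offset": [0,15,20],"rot": [0,0,0],"gripper": 85}
    - {"offset": [0,15,45],"rot": [0,0,0],"gripper": 85}
    - {"offset": [0,15,65],"rot": [0,0,0],"gripper": 85}
    - {"offset": [0,15,80],"rot": [0,0,0],"gripper": 85}
    - {"offset": [0,15,86],"rot": [0,0,0],"gripper": 85}
    - {"offset": [0,15,86],"rot": [0,0,0],"gripper": 70}
    - {"offset": [0,15,86],"rot": [0,0,0],"gripper": 60}
    - {"offset": [0,12,86],"rot": [0,0,0],"gripper": 50}
    - {"offset": [0,9,86],"rot": [0,0,0],"gripper": 45}
    - {"offset": [0,6,86],"rot": [0,0,0],"gripper": 40}
    - {"offset": [0,3,86],"rot": [0,0,0],"gripper": 35}
    - {"offset": [0,0,86],"rot": [0,0,0],"gripper": 30}
    - {"offset": [0,0,86],"rot": [0,0,0],"gripper": 26}
    - {"offset": [0,0,86],"rot": [0,0,0],"gripper": 22}
    - {"offset": [0,0,86],"rot": [0,0,0],"gripper": 15}
    - {"offset": [0,0,86],"rot": [0,0,0],"gripper": 15}
    - {"offset": [0,0,86],"rot": [0,0,0],"gripper": 15}
  force: 20

```text
clock: 3.72
tcp_pos: [0.4262, 0.2531, 0.1905]
ee_rot: [-0.001, 0.994, -0.112, 0.0]
contact_force: [0.3, 5.8, 0.9]
gripper_width: 0.23
gripper_force: 20.7
```

Run:
```python
from h import *
S=grab('side')
cv2.imwrite('pics/c3.png',cv2.resize(S['frame'][195:345,220:380],(640,600),interpolation=2)[:,:,::-1])
s=readout.sense();print(s['tcp_pos'],s['contact_force'],s['gripper_width']*85.4,s['clock'])
```

```text
[0.42618843 0.25308341 0.19056024] [0.36935455 5.46136125 0.63126619] 19.24349056257782 3.775
```

View pics/c3.png

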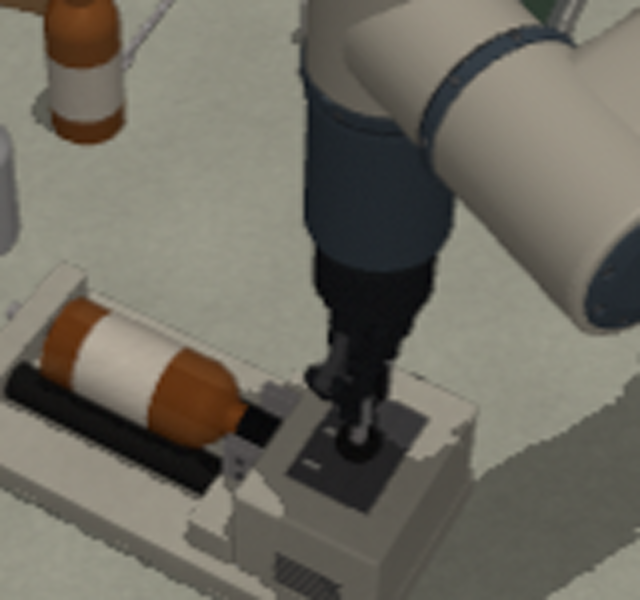

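The fingers have closed on the handle and it is close to upright. It pulls about 5 N towards +y, which suggests the centre lies a few mm that way. I'll shift a little and see if the pull drops.

Emit:
servo_tool:
  targets:
    - {"offset": [0,-2,0],"rot": [0,0,0],"gripper": 15}
    - {"offset": [0,-3,0],"rot": [0,0,0],"gripper": 15}
    - {"offset": [0,-3,0],"rot": [0,0,0],"gripper": 15}

```text
clock: 4.15
tcp_pos: [0.4265, 0.2547, 0.1905]
ee_rot: [0.001, 0.994, -0.112, -0.0]
contact_force: [-1.7, 0.2, 5.0]
gripper_width: 0.227
gripper_force: 19.0
```

Emit:
servo_tool:
  targets:
    - {"offset": [0,0,0],"rot": [0,0,0],"gripper": 30}
    - {"offset": [0,0,0],"rot": [0,0,0],"gripper": 45}
    - {"offset": [0,0,0],"rot": [0,0,0],"gripper": 50}
    - {"offset": [0,0,-30],"rot": [0,0,0],"gripper": 50}
    - {"offset": [0,0,-70],"rot": [0,0,0],"gripper": 60}
    - {"offset": [0,0,-110],"rot": [0,0,0],"gripper": 85}
    - {"offset": [40,0,-120],"rot": [0,0,0],"gripper": 85}
    - {"offset": [90,0,-120],"rot": [0,0,0],"gripper": 85}
    - {"offset": [140,0,-120],"rot": [0,0,0],"gripper": 85}
    - {"offset": [160,0,-120],"rot": [0,0,0],"gripper": 85}
    - {"offset": [160,0,-120],"rot": [0,0,0],"gripper": 85}

```text
clock: 5.52
tcp_pos: [0.5835, 0.219, 0.3086]
ee_rot: [0.001, 0.994, -0.113, -0.001]
contact_force: [-0.0, 0.4, 0.2]
gripper_width: 0.993
gripper_force: 0.0
```

Run:
```python
from h import *
S=grab('side')
cv2.imwrite('pics/c4.png',cv2.resize(S['frame'][195:345,200:360],(640,600),interpolation=2)[:,:,::-1])
s=readout.sense();print(s['tcp_pos'],s['contact_force'],s['gripper_width']*85.4,s['clock'])
```

```text
[0.58280111 0.2194278  0.30934114] [-0.08344605  0.44247395  0.42752954] 85.11894884704608 5.575
```

View pics/c4.png

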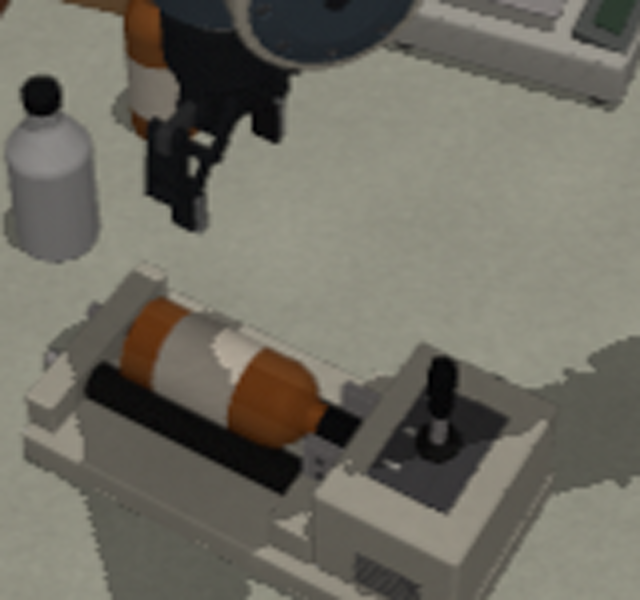

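The switch stands upright (handle at about (440,400)) and the bottle is untouched. Next I'll check the joint conventions for planning the upright turn.

Run:
```python
from h import *
s=readout.sense();print(s['q'].round(3),s['tcp_pos'],s['ee_rot'].round(4),r.nose_length,[a for a in dir(r) if a[0]!='_'])
S=grab('side')
b=np.array([.4265,.2555]);e=np.array([.974,-.226])
for m in(.045,.107):print(m,b+(.135+m)*e)
```

```text
[ 0.611  0.401  0.449 -0.    -1.62   0.735] [0.58280111 0.2194278  0.30934114] [ 5.000e-04  9.936e-01 -1.126e-01 -6.000e-04] 0.025 ['IKError', 'finish_job', 'nose_length']
0.045 [0.60182 0.21482]
0.107 [0.662208 0.200808]
```

Emit:
servo_tool:
  targets:
    - {"offset": [5,0,0],"rot": [0,0,10],"gripper": 85}
    - {"offset": [9,0,0],"rot": [0,0,20],"gripper": 85}
    - {"offset": [9,0,0],"rot": [0,0,30],"gripper": 85}
    - {"offset": [9,0,0],"rot": [0,0,40],"gripper": 85}
    - {"offset": [9,0,0],"rot": [0,0,50],"gripper": 85}
    - {"offset": [9,0,0],"rot": [0,0,60],"gripper": 85}
    - {"offset": [9,0,0],"rot": [0,0,70],"gripper": 85}
    - {"offset": [9,0,0],"rot": [0,0,80],"gripper": 85}
    - {"offset": [9,0,0],"rot": [0,0,90],"gripper": 85}
    - {"offset": [9,0,0],"rot": [0,0,100],"gripper": 85}
    - {"offset": [9,0,0],"rot": [0,0,110],"gripper": 85}
    - {"offset": [9,0,0],"rot": [0,0,120],"gripper": 85}
    - {"offset": [9,0,0],"rot": [0,0,130],"gripper": 85}
    - {"offset": [9,0,0],"rot": [0,0,140],"gripper": 85}
    - {"offset": [9,0,0],"rot": [0,0,150],"gripper": 85}
    - {"offset": [9,0,0],"rot": [0,0,160],"gripper": 85}
    - {"offset": [9,0,0],"rot": [0,0,170],"gripper": 85}
    - {"offset": [9,0,0],"rot": [0,0,179.9],"gripper": 85}
    - {"offset": [9,0,0],"rot": [0,0,179.9],"gripper": 85}

```text
clock: 8.0
tcp_pos: [0.5905, 0.2181, 0.311]
ee_rot: [0.0, 0.11, 0.994, 0.0]
contact_force: [-0.3, 0.5, -0.4]
gripper_width: 0.997
gripper_force: 0.0
```

Run:
```python
from h import *
s=readout.sense();print(s['q'].round(3),s['tcp_pos'],s['ee_rot'].round(4),s['clock'])
```

```text
[ 0.602  0.415  0.473 -0.    -1.628 -2.393] [0.59052909 0.21808788 0.31104454] [3.000e-04 1.100e-01 9.939e-01 3.000e-04] 8.0
```

Emit:
servo_tool:
  targets:
    - {"offset": [0,0,30],"rot": [0,0,0],"gripper": 85}
    - {"offset": [0,0,65],"rot": [0,0,0],"gripper": 85}
    - {"offset": [0,0,100],"rot": [0,0,0],"gripper": 85}
    - {"offset": [0,0,130],"rot": [0,0,0],"gripper": 85}
    - {"offset": [0,0,155],"rot": [0,0,0],"gripper": 85}
    - {"offset": [0,0,175],"rot": [0,0,0],"gripper": 85}
    - {"offset": [0,0,190],"rot": [0,0,0],"gripper": 85}
    - {"offset": [0,0,200],"rot": [0,0,0],"gripper": 85}
    - {"offset": [0,0,207],"rot": [0,0,0],"gripper": 85}
    - {"offset": [0,0,211],"rot": [0,0,0],"gripper": 85}
    - {"offset": [0,0,211],"rot": [0,0,0],"gripper": 85}

```text
clock: 9.38
tcp_pos: [0.5915, 0.2177, 0.0994]
ee_rot: [0.0, 0.111, 0.994, 0.0]
contact_force: [-0.3, 0.2, 0.1]
gripper_width: 0.995
gripper_force: 0.0
```

Emit:
servo_tool:
  targets:
    - {"offset": [0,0,0],"rot": [0,0,0],"gripper": 72}
    - {"offset": [0,0,0],"rot": [0,0,0],"gripper": 64}
    - {"offset": [0,0,0],"rot": [0,0,0],"gripper": 55}
    - {"offset": [0,0,0],"rot": [0,0,0],"gripper": 55}
    - {"offset": [0,0,0],"rot": [0,0,0],"gripper": 55}
  force: 50

```text
clock: 10.0
tcp_pos: [0.5921, 0.2189, 0.1008]
ee_rot: [0.001, 0.111, 0.994, 0.001]
contact_force: [-1.8, 4.2, 5.8]
gripper_width: 0.729
gripper_force: 54.7
```

Emit:
servo_tool:
  targets:
    - {"offset": [0,0,0],"rot": [0,0,0],"gripper": 75}
    - {"offset": [0,0,0],"rot": [0,0,0],"gripper": 80}
    - {"offset": [0,0,3],"rot": [0,0,0],"gripper": 80}
    - {"offset": [0,0,7],"rot": [0,0,0],"gripper": 80}
    - {"offset": [0,0,7],"rot": [0,0,0],"gripper": 72}
    - {"offset": [0,0,7],"rot": [0,0,0],"gripper": 64}
    - {"offset": [0,0,7],"rot": [0,0,0],"gripper": 55}
    - {"offset": [0,0,7],"rot": [0,0,0],"gripper": 55}
    - {"offset": [0,0,7],"rot": [0,0,0],"gripper": 55}
  force: 50

```text
clock: 11.12
tcp_pos: [0.5919, 0.2189, 0.0931]
ee_rot: [0.001, 0.111, 0.994, 0.001]
contact_force: [-0.3, 5.5, 2.8]
gripper_width: 0.738
gripper_force: 54.8
```

Emit:
servo_tool:
  targets:
    - {"offset": [0,0,-4],"rot": [0,0,0],"gripper": 55}
    - {"offset": [0,0,-10],"rot": [0,0,0],"gripper": 55}
    - {"offset": [0,0,-20],"rot": [0,0,0],"gripper": 55}
    - {"offset": [0,0,-30],"rot": [0,0,0],"gripper": 55}
    - {"offset": [0,0,-30],"rot": [0,0,0],"gripper": 55}
  force: 60

```text
clock: 11.75
tcp_pos: [0.5921, 0.2179, 0.1237]
ee_rot: [0.001, 0.111, 0.994, 0.001]
contact_force: [0.1, 0.7, -3.0]
gripper_width: 0.734
gripper_force: 66.2
```

Run:
```python
from h import *
S=grab('side')
cv2.imwrite('pics/c5.png',cv2.resize(S['frame'][195:345,200:360],(640,600),interpolation=2)[:,:,::-1])
s=readout.sense();print(s['tcp_pos'],s['contact_force'],s['moment'],s['gripper_width']*85.4,s['clock'])
```

```text
[0.59158224 0.21776522 0.12289485] [-0.09466834 -0.47165438 -3.56426059] [ 0.01446305  0.00651024 -0.05122629] 62.365088044571614 11.8
```

View pics/c5.png

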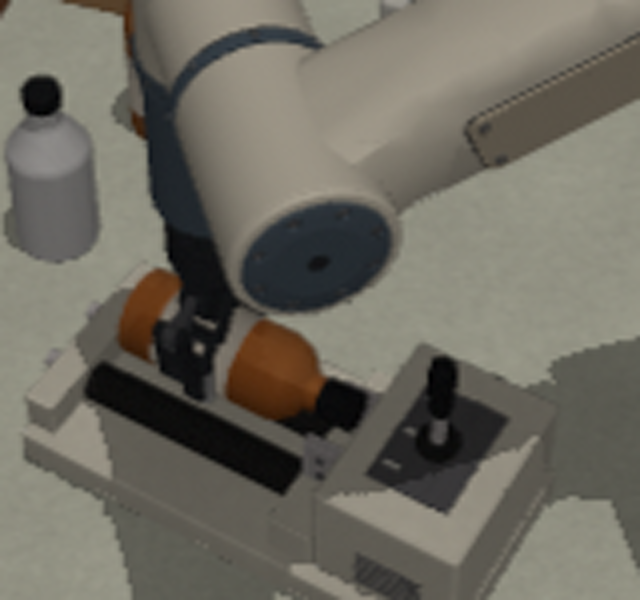

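Emit:
servo_tool:
  targets:
    - {"offset": [0,0,-25],"rot": [0,0,0],"gripper": 55}
    - {"offset": [0,0,-60],"rot": [0,0,0],"gripper": 55}
    - {"offset": [0,0,-100],"rot": [0,0,0],"gripper": 55}
    - {"offset": [0,0,-140],"rot": [0,0,0],"gripper": 55}
    - {"offset": [0,0,-180],"rot": [0,0,0],"gripper": 55}
    - {"offset": [0,0,-205],"rot": [0,0,0],"gripper": 55}
    - {"offset": [0,0,-210],"rot": [0,0,0],"gripper": 55}

```text
clock: 12.68
tcp_pos: [0.5918, 0.2178, 0.3337]
ee_rot: [0.001, 0.111, 0.994, 0.001]
contact_force: [-0.2, 0.1, -4.7]
gripper_width: 0.731
gripper_force: 67.0
```

Emit:
servo_tool:
  targets:
    - {"offset": [-1,-10,0],"rot": [0,0,-3],"gripper": 55}
    - {"offset": [-4,-35,0],"rot": [0,0,-9],"gripper": 55}
    - {"offset": [-7,-70,0],"rot": [0,0,-17],"gripper": 55}
    - {"offset": [-10,-105,0],"rot": [0,0,-25],"gripper": 55}
    - {"offset": [-13,-140,0],"rot": [0,0,-33],"gripper": 55}
    - {"offset": [-17,-175,0],"rot": [0,0,-41],"gripper": 55}
    - {"offset": [-20,-210,0],"rot": [0,0,-49],"gripper": 55}
    - {"offset": [-23,-245,0],"rot": [0,0,-57],"gripper": 55}
    - {"offset": [-27,-280,0],"rot": [0,0,-65],"gripper": 55}
    - {"offset": [-30,-315,0],"rot": [0,0,-73],"gripper": 55}
    - {"offset": [-33,-350,0],"rot": [0,0,-81],"gripper": 55}
    - {"offset": [-37,-385,0],"rot": [0,0,-89],"gripper": 55}
    - {"offset": [-40,-420,0],"rot": [0,0,-97],"gripper": 55}
    - {"offset": [-43,-455,0],"rot": [0,0,-105],"gripper": 55}
    - {"offset": [-47,-490,0],"rot": [0,0,-113],"gripper": 55}
    - {"offset": [-49,-515,0],"rot": [0,0,-120],"gripper": 55}
    - {"offset": [-51,-530,0],"rot": [0,0,-125],"gripper": 55}
    - {"offset": [-51,-537,0],"rot": [0,0,-128],"gripper": 55}
    - {"offset": [-51,-537,0],"rot": [0,0,-128],"gripper": 55}

```text
clock: 15.05
tcp_pos: [0.5219, -0.3175, 0.3304]
ee_rot: [0.0, 0.844, -0.536, -0.002]
contact_force: [0.4, 0.1, -3.5]
gripper_width: 0.728
gripper_force: 67.0
```

Run:
```python
from h import *
s=readout.sense();print(s['q'].round(3),s['tcp_pos'],s['ee_rot'].round(4),s['contact_force'],s['gripper_width']*85.4,s['clock'])
from scipy.spatial.transform import Rotation as Ro
print(Ro.from_quat(s['ee_rot'][[1,2,3,0]]).as_matrix().round(3))
```

```text
[-2.910e-01  3.790e-01  4.690e-01 -1.000e-03 -1.663e+00  7.300e-01] [ 0.52186226 -0.31745578  0.33036154] [ 1.000e-04  8.441e-01 -5.362e-01 -1.600e-03] [ 0.41288385  0.06983072 -3.46563075] 62.15958933090106 15.05
[[ 0.425 -0.905 -0.003]
 [-0.905 -0.425  0.002]
 [-0.003  0.002 -1.   ]]
```

Emit:
servo_tool:
  targets:
    - {"offset": [0,0,0],"rot": [0,3,0],"gripper": 55}
    - {"offset": [0,0,0],"rot": [0,9,0],"gripper": 55}
    - {"offset": [0,0,0],"rot": [0,16,0],"gripper": 55}
    - {"offset": [0,0,0],"rot": [0,23,0],"gripper": 55}
    - {"offset": [0,0,0],"rot": [0,30,0],"gripper": 55}
    - {"offset": [0,0,0],"rot": [0,37,0],"gripper": 55}
    - {"offset": [0,0,0],"rot": [0,44,0],"gripper": 55}
    - {"offset": [0,0,0],"rot": [0,50,0],"gripper": 55}
    - {"offset": [0,0,0],"rot": [0,50,0],"gripper": 55}

```text
clock: 16.18
tcp_pos: [0.52, -0.3166, 0.3285]
ee_rot: [0.227, 0.767, -0.485, 0.354]
contact_force: [-0.2, 0.6, -3.1]
gripper_width: 0.731
gripper_force: 67.1
```

Run:
```python
from h import *
s=readout.sense();print(s['q'].round(3),s['tcp_pos'],s['contact_force'],s['gripper_width']*85.4,s['clock'])
from scipy.spatial.transform import Rotation as Ro
print(Ro.from_quat(s['ee_rot'][[1,2,3,0]]).as_matrix().round(3))
```

```text
[-0.045  0.015 -0.614  1.137 -0.842 -0.276] [ 0.52004736 -0.31660095  0.32852274] [-0.2170551   0.60574833 -3.1407822 ] 62.438978625879926 16.175
[[ 0.279 -0.904  0.323]
 [-0.582 -0.427 -0.692]
 [ 0.764  0.005 -0.646]]
```

Emit:
servo_tool:
  targets:
    - {"offset": [0,0,0],"rot": [-3.8,0,3.2],"gripper": 55}
    - {"offset": [0,0,0],"rot": [-9.2,0,7.8],"gripper": 55}
    - {"offset": [0,0,0],"rot": [-14.5,0,12.3],"gripper": 55}
    - {"offset": [0,0,0],"rot": [-19.9,0,16.8],"gripper": 55}
    - {"offset": [0,0,0],"rot": [-22.9,0,19.4],"gripper": 55}
    - {"offset": [0,0,0],"rot": [-22.9,0,19.4],"gripper": 55}

```text
clock: 16.92
tcp_pos: [0.5237, -0.3166, 0.3314]
ee_rot: [-0.309, -0.614, 0.668, -0.286]
contact_force: [-0.1, -0.2, -2.8]
gripper_width: 0.729
gripper_force: 67.1
```

Emit:
servo_tool:
  targets:
    - {"offset": [0,0,0],"rot": [0,3,0],"gripper": 55}
    - {"offset": [0,0,0],"rot": [0,9,0],"gripper": 55}
    - {"offset": [0,0,0],"rot": [0,16,0],"gripper": 55}
    - {"offset": [0,0,0],"rot": [0,23,0],"gripper": 55}
    - {"offset": [0,0,0],"rot": [0,30,0],"gripper": 55}
    - {"offset": [0,0,0],"rot": [0,36,0],"gripper": 55}
    - {"offset": [0,0,0],"rot": [0,39.5,0],"gripper": 55}
    - {"offset": [0,0,0],"rot": [0,39.5,0],"gripper": 55}

```text
clock: 17.92
tcp_pos: [0.5222, -0.3176, 0.3311]
ee_rot: [-0.517, -0.482, 0.523, -0.476]
contact_force: [-0.9, -0.2, -3.6]
gripper_width: 0.731
gripper_force: 67.4
```

```bash
cat > st.py <<'E'
from h import *
s=readout.sense();print(s['q'].round(3),s['tcp_pos'],s['contact_force'],s['gripper_width']*85.4,s['clock'])
from scipy.spatial.transform import Rotation as Ro
print(Ro.from_quat(s['ee_rot'][[1,2,3,0]]).as_matrix().round(3))
E
python3 st.py
```

```text
[ 0.074  0.451 -0.63   1.426 -1.634 -1.086] [ 0.52218805 -0.31764216  0.33114799] [-0.92127889 -0.21095637 -3.56415594] 62.405983737621746 17.925
[[-0.001 -0.997 -0.084]
 [-0.012  0.084 -0.996]
 [ 1.     0.    -0.012]]
```

Run:
```python
from h import *
S=grab('side');T=grab('top')
s=readout.sense();g=s['tcp_pos']+.006*np.array([0,-1,0])
foot=g-[0,0,.072];cap=g+[0,0,.092]
print('side',proj(S,foot),proj(S,cap),'top',proj(T,foot),proj(T,cap))
C=np.zeros((600,800,3),np.uint8)
x0,y0=270,90;C[:600,:400]=cv2.resize(S['frame'][y0:y0+150,x0:x0+100],(400,600),interpolation=2)[:,:,::-1]
C[:600,400:]=cv2.resize(T['frame'][160:310,330:430],(400,600),interpolation=2)[:,:,::-1]
cv2.imwrite('pics/c6.png',C)
```

```text
side [330.03406132 136.65338843] [333.7922542   92.96253328] top [404.28957665 228.26316343] [422.43497807 224.85785134]
```

View pics/c6.png

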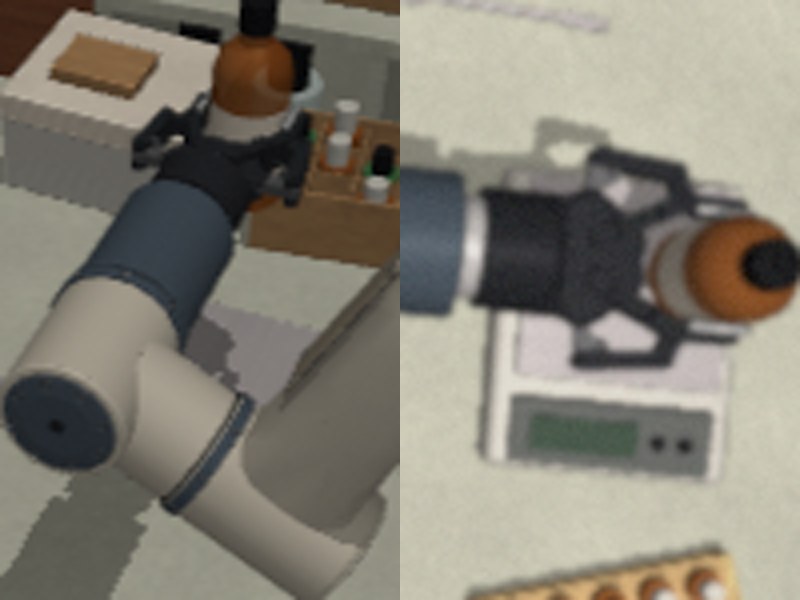

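Run:
```python
from h import *
S=grab('side');T=grab('top')
for z in(.28,.33,.38):print(onz(S,284,196,z).round(3))
f=T['frame'];cv2.imwrite('pics/t7.png',f[:,:,::-1])
print(proj(T,[.56,.14,.1]),proj(T,[.52,.05,.33]))
```

```text
[0.573 0.02  0.28 ]
[0.557 0.073 0.33 ]
[0.541 0.125 0.38 ]
[231.3619864  215.60593861] [257.92446033 225.69511361]
```

View pics/t7.png

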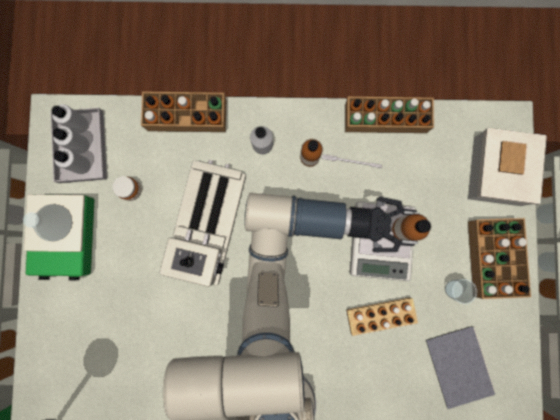

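The top view shows the bottle upright over the pan at (418,226). The wrist housing ends at (245,213), clear of the mixer, so I can lower.

Emit:
servo_tool:
  targets:
    - {"offset": [-10,-1,-2],"rot": [0,0.7,0],"gripper": 55}
    - {"offset": [-30,-2,-4],"rot": [0,0.7,0],"gripper": 55}
    - {"offset": [-55,-2,-4],"rot": [0,0.7,0],"gripper": 55}
    - {"offset": [-80,-2,-4],"rot": [0,0.7,0],"gripper": 55}
    - {"offset": [-105,-2,-4],"rot": [0,0.7,0],"gripper": 55}
    - {"offset": [-130,-2,-4],"rot": [0,0.7,0],"gripper": 55}
    - {"offset": [-148,-2,-4],"rot": [0,0.7,0],"gripper": 55}
    - {"offset": [-158,-2,-4],"rot": [0,0.7,0],"gripper": 55}
    - {"offset": [-162,-2,-4],"rot": [0,0.7,0],"gripper": 55}
    - {"offset": [-162,-2,-4],"rot": [0,0.7,0],"gripper": 55}

```text
clock: 19.38
tcp_pos: [0.5253, -0.312, 0.1706]
ee_rot: [0.52, 0.477, -0.52, 0.48]
contact_force: [0.7, -0.2, -4.5]
gripper_width: 0.728
gripper_force: 67.4
```

```bash
python3 st.py
```

```text
[ 0.091  0.713 -0.701  1.399 -1.601 -1.42 ] [ 0.52533646 -0.31198069  0.17061818] [ 0.73069764 -0.18160012 -4.47874876] 62.16514585129042 19.375
[[-0.003 -0.997 -0.083]
 [ 0.003  0.083 -0.997]
 [ 1.    -0.003  0.003]]
```

Emit:
servo_tool:
  targets:
    - {"offset": [-2,0,0],"rot": [0,0,0],"gripper": 55}
    - {"offset": [-4,0,0],"rot": [0,0,0],"gripper": 55}
    - {"offset": [-6,0,0],"rot": [0,0,0],"gripper": 55}
    - {"offset": [-8,0,0],"rot": [0,0,0],"gripper": 55}
    - {"offset": [-10,0,0],"rot": [0,0,0],"gripper": 55}
    - {"offset": [-10,0,0],"rot": [0,0,0],"gripper": 55}

```text
clock: 20.12
tcp_pos: [0.5252, -0.3121, 0.1601]
ee_rot: [0.521, 0.477, -0.52, 0.48]
contact_force: [0.1, -0.8, -3.7]
gripper_width: 0.731
gripper_force: 67.4
```

Emit:
servo_tool:
  targets:
    - {"offset": [-1,0,0],"rot": [0,0,0],"gripper": 55}
    - {"offset": [-2,0,0],"rot": [0,0,0],"gripper": 55}
    - {"offset": [-3,0,0],"rot": [0,0,0],"gripper": 55}
    - {"offset": [-4,0,0],"rot": [0,0,0],"gripper": 55}

```text
clock: 20.62
tcp_pos: [0.5252, -0.3121, 0.1563]
ee_rot: [0.521, 0.477, -0.52, 0.48]
contact_force: [-0.8, 0.9, -3.1]
gripper_width: 0.732
gripper_force: 67.4
```

Emit:
servo_tool:
  targets:
    - {"offset": [-1,0,0],"rot": [0,0,0],"gripper": 55}
    - {"offset": [-2,0,0],"rot": [0,0,0],"gripper": 55}
    - {"offset": [-2,0,0],"rot": [0,0,0],"gripper": 55}

```text
clock: 21.0
tcp_pos: [0.5252, -0.3121, 0.1542]
ee_rot: [0.521, 0.477, -0.52, 0.48]
contact_force: [0.1, -0.0, -3.5]
gripper_width: 0.73
gripper_force: 67.4
```

Emit:
servo_tool:
  targets:
    - {"offset": [-1,0,0],"rot": [0,0,0],"gripper": 55}
    - {"offset": [-1.5,0,0],"rot": [0,0,0],"gripper": 55}
    - {"offset": [-1.5,0,0],"rot": [0,0,0],"gripper": 55}

```text
clock: 21.38
tcp_pos: [0.5252, -0.3121, 0.1528]
ee_rot: [0.521, 0.477, -0.52, 0.48]
contact_force: [-0.4, -0.1, -3.3]
gripper_width: 0.733
gripper_force: 67.4
```

Emit:
servo_tool:
  targets:
    - {"offset": [-1,0,0],"rot": [0,0,0],"gripper": 55}
    - {"offset": [-1.5,0,0],"rot": [0,0,0],"gripper": 55}
    - {"offset": [-1.5,0,0],"rot": [0,0,0],"gripper": 55}

```text
clock: 21.75
tcp_pos: [0.5252, -0.3121, 0.1513]
ee_rot: [0.521, 0.477, -0.52, 0.48]
contact_force: [-0.7, 0.2, -3.4]
gripper_width: 0.733
gripper_force: 67.4
```

Emit:
servo_tool:
  targets:
    - {"offset": [-1,0,0],"rot": [0,0,0],"gripper": 55}
    - {"offset": [-1,0,0],"rot": [0,0,0],"gripper": 55}

```text
clock: 22.0
tcp_pos: [0.5252, -0.3121, 0.1509]
ee_rot: [0.521, 0.477, -0.52, 0.48]
contact_force: [-0.1, -0.6, 0.6]
gripper_width: 0.726
gripper_force: 67.3
```

Emit:
servo_tool:
  targets:
    - {"offset": [-1,0,0],"rot": [0,0,0],"gripper": 55}
    - {"offset": [-1,0,0],"rot": [0,0,0],"gripper": 55}

```text
clock: 22.25
tcp_pos: [0.5252, -0.3121, 0.1509]
ee_rot: [0.521, 0.476, -0.52, 0.481]
contact_force: [-0.8, -0.7, 5.1]
gripper_width: 0.73
gripper_force: 67.2
```

The bottle is on the pan. Now I'll release and back straight out.

Emit:
servo_tool:
  targets:
    - {"offset": [0.7,0,0],"rot": [0,0,0],"gripper": 62}
    - {"offset": [0.7,0,0],"rot": [0,0,0],"gripper": 66}
    - {"offset": [0.7,0,0],"rot": [0,0,0],"gripper": 72}
    - {"offset": [0.7,0,0],"rot": [0,0,0],"gripper": 80}
    - {"offset": [0.7,0,0],"rot": [0,0,0],"gripper": 85}
    - {"offset": [0.7,0,0],"rot": [0,0,0],"gripper": 85}
  force: 20

```text
clock: 23.0
tcp_pos: [0.5252, -0.3121, 0.1499]
ee_rot: [0.521, 0.477, -0.52, 0.48]
contact_force: [-0.1, 0.1, -0.5]
gripper_width: 0.991
gripper_force: 0.0
```

Emit:
servo_tool:
  targets:
    - {"offset": [0,0,-5],"rot": [0,0,0],"gripper": 85}
    - {"offset": [0,0,-15],"rot": [0,0,0],"gripper": 85}
    - {"offset": [0,0,-28],"rot": [0,0,0],"gripper": 85}
    - {"offset": [5,0,-42],"rot": [0,0,0],"gripper": 85}
    - {"offset": [20,0,-56],"rot": [0,0,0],"gripper": 85}
    - {"offset": [40,0,-70],"rot": [0,0,0],"gripper": 85}
    - {"offset": [65,0,-80],"rot": [0,0,0],"gripper": 85}
    - {"offset": [80,0,-80],"rot": [0,0,0],"gripper": 85}
    - {"offset": [80,0,-80],"rot": [0,0,0],"gripper": 85}

```text
clock: 24.12
tcp_pos: [0.5316, -0.232, 0.2309]
ee_rot: [-0.52, -0.477, 0.521, -0.48]
contact_force: [-0.1, -0.0, -0.5]
gripper_width: 0.993
gripper_force: 0.0
```

Run:
```python
from h import *
S=grab('side');T=grab('top');s=readout.sense();print(s['tcp_pos'],s['contact_force'],s['clock'])
P=np.array([.524,-.318,.08])
for n,d in(('side',S),('top',T)):
    hsv=cv2.cvtColor(d['frame'],cv2.COLOR_RGB2HSV);m=cv2.inRange(hsv,(3,110,50),(20,255,255))
    c=proj(d,P+[0,0,.06]);w=np.zeros_like(m);x,y=c.astype(int);w[y-45:y+45,x-35:x+35]=255
    ys,xs=np.nonzero(m&w);print(n,'amber',xs.min(),xs.max(),ys.min(),ys.max(),xs.mean(),'exp foot/cap',proj(d,P),proj(d,P+[0,0,.164]))
    k=cv2.inRange(hsv,(0,0,0),(180,255,45));e=proj(d,P+[0,0,.164]).astype(int);sub=k[e[1]-12:e[1]+12,e[0]-12:e[0]+12];yy,xx=np.nonzero(sub)
    print(' cap',xx.mean()+e[0]-12,yy.mean()+e[1]-12,len(xx))
```

```text
[ 0.53132332 -0.23245419  0.22950721] [0.09773868 0.59914614 0.28286775] 24.225
side amber 319 360 121 184 341.5078534031414 exp foot/cap [325.60507909 179.39032465] [328.80522417 141.60949358]
 cap 329.18390804597703 141.11494252873564 87
top amber 383 406 218 239 393.1214057507987 exp foot/cap [387.23099127 230.54030682] [400.60957385 227.9106886 ]
 cap 400.2 227.89411764705883 85
```

```bash
python3 -c "
from cell import r
print(r.finish_job())"
```

```text
the job is handed in; nothing more can be done
None
```

The direction switch is at its centre off position, the bottle stands upright and released at the middle of the balance pan, and the job is handed in; the hand-in call returned no verdict, so I don't have the judge's result.

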